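# Pass a shaft into the gauge cell through its two-door hatch

### The arm

A 6-joint arm with a two-finger parallel gripper is mounted at the origin on a cart in front of the work surface, level with it; the furniture and walls round the work are solid. World frame = base frame: x ahead of the robot, y to its left, z up, the work surface at z = 0. Lengths are in mm, angles in rad, forces in N, time in s.
With the tool pointing down it reaches from about 275 to 1000 mm from the base axis. Payload 8.4 kg.
Tool frame: the origin (TCP) lies midway between the tips of the shut fingers; the grasp point (between the pads) lies manip.grip_depth behind it (manip.grip_depth is the distance from the TCP to the grasp point, in mm); z points along the fingers, y is the line along which they close (so a half turn about z gives the same grasp; the last joint's range is limited). The gripper opens to 85 mm and grips with 20 to 120 N. Pads are 22 mm wide; open, the fingers measure 114 mm over their backs; the gripper's body (76 mm by 85 mm) begins 54 mm behind the grasp point. The pads swing forward as they close: fully open they stand 13 mm farther back than shut.
Start: joints at [1.29, 0.353, 1.633, -0, 1.155, -0.002], TCP at [172, 600.869, 231.281] pointing down, gripper open.
Joint ranges: [-2.63, 2.63], [-0.92, 2.1], [0.06, 2.66], [-1.3, 4.44], [0, 2.69], [-3.02, 3.02]. Speed limits (rad/s): [2.22, 2.22, 2.79, 3.14, 3.14, 3.14].

### API

Orientations are given as a unit quaternion [x, y, z, w].
In Python, from workcell import manip, imaging, job, nets gives the robot as it stands.
- The arm moves only by the shell command python3 -m crank 'ROWS'. ROWS is JSON, a list of rows, each an object of numbers: "dx", "dy", "dz": the shift along the tool's x, y, z in m; "twist": the turn about the tool's z in degrees; "fingers": the finger opening in m, from 0 to 0.0854. A call has 1 to 12 rows; each row is the pose to reach, as a shift and turn from the pose commanded when the call began, along the tool's axes at that moment; what a row does not reach only later rows make up. A row lasts 1/12 s, in which the tool goes at most 41.7 mm and 7.16 degrees, less where a joint would pass 70% of its speed; a pose out of reach is approached as far as the arm can. A call with a gripper value outside its range is refused whole. The fingers move at their own pace and stop on an object; the grip force is fixed at half the most. Time passes only in rows, so rows that repeat a pose let the fingers close. It gives the time, the measured TCP pose, the force, the opening and the grip force at its end, in the units of the state.
- manip.get_obs(): the state, without advancing time (a new reading comes with each control period).
- imaging.grab_frame(name): name is "side" or "top" or "wrist"; returns a dict with "frame" (384x512x3 uint8, blue, green, red), "mtx" (3x3 intrinsics, pixels), "rvec" (rotation vector, rad) and "tvec" (3), from world to camera coordinates, as OpenCV has them. Camera axes: x right, y down, z forward; pixel columns grow to the right and rows downward; lengths in mm; the calibration is good to about 2 mm. A picture is of the moment at which its call begins. There is no depth.
- job.sign_off(): hands the job in; it is judged then, once.
Trained networks look in a picture, given as the dict that the camera call returned (one of the last four; its "shot" number tells which), for a name from the list of things; names that differ only in an ending like _2 or _b are one class to them, and where a whole thing is asked for, a point or a joint stands for the part that bears it (a point fixed in the world has none). Each returns a list of dicts, best first, with "confidence" (0 to 1); they miss things now and then, are a little off and sometimes report something else, mostly with a low value. They report only what shows in the picture. A call takes as long as a camera call. They do not tell look-alikes from the thing itself.
- nets.outline_of(target, picture): "pixels" (384x512 bool, what is visible of it) and "location" ([column, row] in pixels, amid what is visible of it).
The state is a dict: "time": time; "joints": joint angles; "qvel": joint speeds; "effort": joint torques, N m; "tcp_pos": TCP position; "tool_rot": TCP orientation; "contact_force": force on the tool from outside, world axes, zero at the start; "ft_torque": the same for the moment, N m; "grip_width": opening from 0.0 (shut) to 1.0 (fully open); "grasp_force": force on a finger pad.
Only numpy, scipy, OpenCV 4.12 (cv2) and the standard library are available. Lean on these libraries where they do the work, as an engineer would, in place of code of your own. Each camera call takes 0.05 s, during which the arm holds its last target. There are 200 camera calls.

### The job

Put the stepped steel shaft away in the gauge cell through the two-door hatch: slide the outer lid fully open, snap the shaft out of the mouths of the two sprung clips that hold it, lay it across the chamber, slide the lid fully shut, and only then lift the inner gate so that the shaft rolls down into the cell. Finish with the shaft lying in the cell and both the gate and the lid fully shut. The two doors must never be open at the same time, and the wash bottle, loupe, test block and spot anvil must be left standing where they are.

Things in the scene. Friction and masses are not known exactly. Their poses are not given: they have to be found in the camera images.
- shaft: Loose stepped steel shaft, about 260 g, 100 mm long: the middle 56 mm is 24 mm in diameter, the two ends, 22 mm long each, are 16 mm in diameter. Origin at its middle, on its axis; its own y axis runs along the shaft (both ends are alike). It starts level in the clips of the clip stand.
- clip_stand: Fixed dark steel stand, base plate 65 x 112 x 8 mm, with two posts that each carry a bright C-shaped spring clip. Origin at the underside, z up. The clips' mouths open level toward its -x; the held shaft runs along its y. The posts stand behind the clips at x = 18 to 28 mm, up to 72 mm high; between them it is free above 18 mm.
- clip_axis (a point): Where the middle of the held shaft sits, 60 mm above the worktop. The clips, 10 mm wide, are centred 41 mm to either side of it along y (72 mm free between them). They wrap the shaft's ends above and below and give way only toward the stand's -x: pulling out takes about 9 to 20 N, and the shaft is free after 20 mm.
- hatch: Fixed white box, z up, origin on the worktop under the inner gate. Its +x runs from the outer chamber (x = -98 to 0 mm, open on top when the lid is slid off) past the gate to the closed gauge cell (x = 4 to 75 mm, fixed clear roof). Both are 114 mm wide inside (y = -57 to 57). Walls 6 mm thick, 70 mm high; lid rails on the sides, 80 mm high, run out to x = -202 mm.
- chamber_floor (a point): Middle of the chamber's grey floor, at hatch x = -48 mm, y = 0, 28.7 mm above the worktop. The floor falls toward the hatch's +x with slope 0.14, on through the cell: a shaft laid along the hatch's y rolls by itself against the shut gate, and once the gate is up rolls on within about 1 s to the end of the cell (middle of the shaft at about x = 63 mm). Axes as the hatch's.
- outer_lid (a joint): Outer door: clear sliding lid over the chamber with a blue handle. 0 = fully shut, 0.098 m = fully open, slid toward the hatch's -x. Stays where it is left; friction about 1.5 N. It may start up to 20 mm ajar.
- lid_grip (a point): Grip point of the lid's blue handle, an upright tab 10 mm thick along the hatch's x, 40 mm along its y, standing from 80 to 108 mm above the worktop; this point is on its middle plane 12 mm below its top. It moves with the lid. The lid plate's top is 77 mm up.
- inner_gate (a joint): Inner door: steel gate that slides straight up. 0 = fully down and shut, 0.045 m = fully up. Stays where it is left; friction and weight together about 4 N. A rolling shaft passes under it when it is up by more than 30 mm.
- gate_grip (a point): Grip point of the gate's red handle, an upright tab 10 mm thick along the hatch's x, 40 mm along its y, standing from 81 to 110 mm above the worktop with the gate shut (at hatch x = 25 mm, y = 0); this point is on its middle plane 12 mm below its top. It moves with the gate.
- wash_bottle: Loose white plastic wash bottle with a red cap and a bent spout, 51 x 71 x 180 mm, standing between the clip stand and the hatch: not to be disturbed. Origin at the underside.
- loupe: Loose black inspection loupe, 38 mm across, 38 mm tall, beside the hatch's gauge cell: not to be disturbed. Origin at the underside.
- test_block: Loose round grey steel test block, 62 mm across, 13 mm thick, lying on the worktop on the mouth side of the clip stand: not to be disturbed. Origin at the underside.
- anvil: Loose grey steel spot anvil, 25 mm across, 22 mm tall, beside an end of the clip stand: not to be disturbed. Origin at the underside.
Not all that is in view belongs to the job. Leave any pink look-alike of the shaft alone.

How it is judged (in metres and radians):
On the way, in this order (a step that is already met when the one before it is completed fails the run):
1. the outer lid is slid open while the gate is shut (value of joint outer_lid above 0.085 m and value of joint inner_gate below 0.006 m), for 0.2 s.
2. the shaft lies in the outer chamber, released (x of shaft in the frame of hatch between -0.098 and -0.005 m and y of shaft in the frame of hatch between -0.03 and 0.03 m and height (world z) of shaft below 0.058 m and contact force between shaft and the fingers below 0.1 N), for 0.2 s.
3. the outer lid is fully shut over the shaft, the gate still down (value of joint each of outer_lid, inner_gate below 0.006 m and x of shaft in the frame of hatch below -0.005 m), for 0.2 s.
4. the inner gate is raised with the lid shut (value of joint inner_gate above 0.028 m and value of joint outer_lid below 0.008 m), for 0.1 s.
At the end, for the whole second after the job is handed in: The shaft lies at rest in the gauge cell (its middle 15 to 75 mm past the gate, on the cell floor), the inner gate is down to within 6 mm and the outer lid shut to within 8 mm (x of shaft in the frame of hatch between 0.015 and 0.075 m and y of shaft in the frame of hatch between -0.04 and 0.04 m and height (world z) of shaft below 0.045 m and linear speed of shaft below 0.02 m/s and value of joint inner_gate below 0.006 m and value of joint outer_lid below 0.008 m); the robot touches nothing.
It fails at once if both doors open together (each by more than 12 mm) (value of joint each of outer_lid, inner_gate above 0.012 m).
It fails at once if the wash bottle is shifted by more than 25 mm or tipped (distance of wash_bottle from where it was at the start of the episode above 0.025 m or angle between wash_bottle's own z axis and vertical above 0.4 rad).
It fails at once if the loupe, test block or spot anvil is shifted by more than 25 mm (distance of any of loupe, test_block, anvil from where it was at the start of the episode above 0.025 m).
It also fails if it takes over 66 s, if anything falls off the work surface, if the arm or the gripper's body presses on something with over 40 N, if the wrist force passes 120 N, or if a joint passes its speed limit or range.

## Working session

There is one attempt and no reset: what is moved stays moved. The work goes in short steps, Python scripts to look and compute and a shell command to move; the robot and the scene stay as the last step left them, time stands still between calls to the robot, and variables do not carry over. Pictures are saved under pics/ and viewed, at most 10 in all, crops included, and the job is handed in when it is done.

```bash
ls; mkdir -p pics
cat > h.py <<'E'
import numpy as np, cv2
from workcell import manip, imaging, job, nets
def grab(n):
    return imaging.grab_frame(n)
def proj(f,P):
    return cv2.projectPoints(np.float64(P).reshape(-1,3),np.float64(f['rvec']),np.float64(f['tvec']),np.float64(f['mtx']),None)[0].reshape(-1,2)
def back(f,px,z):
    "pixel -> world point at height z"
    R=cv2.Rodrigues(np.float64(f['rvec']))[0]; t=np.float64(f['tvec']).ravel()
    d=R.T@np.linalg.solve(np.float64(f['mtx']),[px[0],px[1],1.]); c=-R.T@t
    return c+d*(z-c[2])/d[2]
E
python3 - <<'E'
from h import *
s=manip.get_obs(); print({k:np.round(v,3) for k,v in s.items()}, manip.grip_depth)
a=[]
for n in ('top','side'):
    f=grab(n); cv2.imwrite(f'pics/{n}0.png',f['frame']); R=cv2.Rodrigues(np.float64(f['rvec']))[0]
    print(n,'cam at',(-R.T@np.float64(f['tvec']).ravel()).round(0),R[2].round(2))
    for t in ('shaft','clip_stand','hatch','outer_lid','lid_grip','gate_grip','inner_gate','wash_bottle','loupe','test_block','anvil'):
        for o in nets.outline_of(t,f)[:3]:
            z={'lid_grip':108,'gate_grip':110,'shaft':60,'outer_lid':77,'inner_gate':80,'hatch':70}.get(t,20)
            print(t,round(o['confidence'],2),np.round(o['location']),int(o['pixels'].sum()),back(f,o['location'],z).round(0)[:2])
E
```

```text
pics
{'time': np.float64(0.0), 'joints': array([ 1.29 ,  0.354,  1.634,  0.   ,  1.155, -0.002]), 'qvel': array([-0.   ,  0.   , -0.002, -0.   , -0.001, -0.001]), 'effort': array([-2.0000e-03, -6.0527e+01, -3.4206e+01, -0.0000e+00,  1.0000e-02,
        0.0000e+00]), 'tcp_pos': array([171.867, 600.417, 230.576]), 'tool_rot': array([ 0.139,  0.99 , -0.001, -0.   ]), 'contact_force': array([ 0.06 , -0.149,  0.344]), 'ft_torque': array([-0.015,  0.001,  0.01 ]), 'grasp_force': np.float64(0.0), 'grip_width': np.float64(1.001)} 18.700000000000003
top cam at [ 337.  159. 1603.] [ 0.1  -0.01 -0.99]
shaft 0.66 [128. 185.] 244 [544. 555.]
shaft 0.57 [217. 225.] 186 [420. 274.]
clip_stand 0.85 [221. 232.] 542 [401. 261.]
hatch 0.84 [379. 173.] 2977 [ 592. -233.]
hatch 0.74 [219. 232.] 524 [398. 265.]
outer_lid 0.9 [379. 181.] 1145 [ 565. -232.]
outer_lid 0.27 [302. 237.] 241 [387.  10.]
lid_grip 0.77 [379. 186.] 1199 [ 546. -224.]
lid_grip 0.59 [351. 157.] 86 [ 634. -139.]
gate_grip 0.61 [386. 161.] 142 [ 623. -245.]
wash_bottle 0.74 [300. 235.] 293 [394.   9.]
wash_bottle 0.24 [381. 182.] 1194 [ 568. -253.]
loupe 0.36 [384. 162.] 163 [ 635. -263.]
anvil 0.58 [191. 230.] 56 [407. 358.]
side cam at [ -82. 1304.  987.] [ 0.38 -0.73 -0.57]
shaft 0.71 [265. 219.] 127 [424. 264.]
shaft 0.6 [252. 247.] 57 [394. 406.]
shaft 0.48 [179. 275.] 216 [521. 612.]
clip_stand 0.91 [266. 232.] 489 [410. 276.]
hatch 0.81 [266. 150.] 348 [ 631. -144.]
lid_grip 0.74 [254. 248.] 24 [365. 453.]
lid_grip 0.53 [265. 234.] 429 [364. 383.]
loupe 0.6 [263. 158.] 80 [ 643. -150.]
anvil 0.37 [251. 247.] 34 [419. 369.]
```

Run:
```python
import cv2,numpy as np
t=cv2.imread('pics/top0.png');s=cv2.imread('pics/side0.png')
a=cv2.resize(t[130:280,110:440],None,fx=2.4,fy=2.4,interpolation=cv2.INTER_CUBIC)
b=cv2.resize(s[130:300,140:340],None,fx=1.4,fy=1.4,interpolation=cv2.INTER_CUBIC)
o=np.zeros((600,800,3),np.uint8);o[:360,:792]=a;o[362:600,:280]=b[:238]
t2=cv2.resize(t[195:265,175:255],None,fx=3.3,fy=3.3,interpolation=cv2.INTER_CUBIC);o[362:593,285:549]=t2
t3=cv2.resize(s[195:265,220:295],None,fx=3.3,fy=3.3,interpolation=cv2.INTER_CUBIC);o[362:593,552:799]=t3[:,:247]
cv2.imwrite('pics/c0.png',o)
```

```text
(no output)
```

View pics/c0.png

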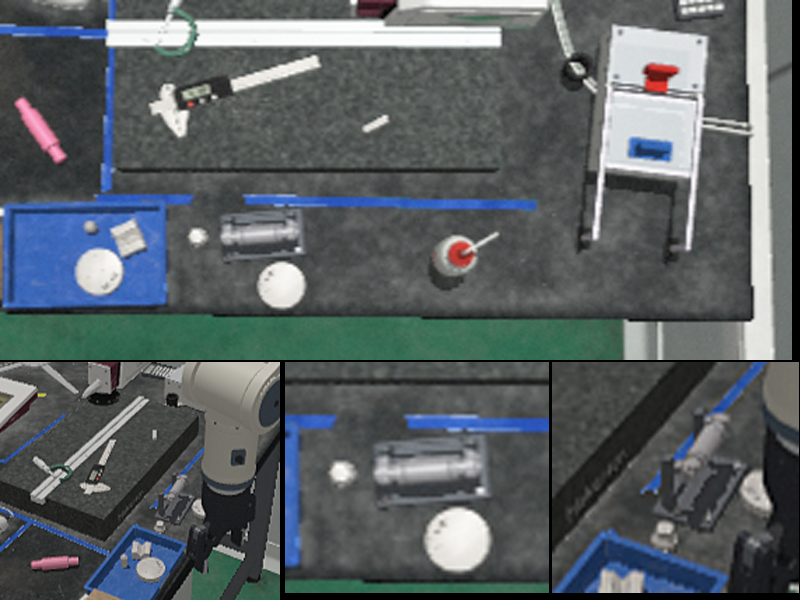

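Top view: up in the image is world +x and left is +y. What could be taken for the shaft:
- The grey shaft in the clip stand at top px (218,227). This is the steel one held in the clips, so I choose it.
- The pink look-alike at (127,184). I leave it alone.

The hatch is at (379,185), with the red gate handle at (385,161) and the blue lid handle at (381,191). The bottle is at (300,235), the test block at (227,249), the anvil at (192,229) and the loupe at (350,159). The clip mouths face -x, on the test block side. I'll go above the hatch first.

```bash
R='{"dx":-0.28,"dy":-0.346,"dz":-0.05,"fingers":0.05}'; python3 -m crank '[{"dx":-0.28,"dy":-0.346,"dz":-0.05},{"dx":-0.28,"dy":-0.346,"dz":-0.05},{"dx":-0.28,"dy":-0.346,"dz":-0.05},{"dx":-0.28,"dy":-0.346,"dz":-0.05},{"dx":-0.28,"dy":-0.346,"dz":-0.05},{"dx":-0.28,"dy":-0.346,"dz":-0.05},{"dx":-0.28,"dy":-0.346,"dz":-0.05},{"dx":-0.28,"dy":-0.346,"dz":-0.05},{"dx":-0.28,"dy":-0.346,"dz":-0.05},{"dx":-0.28,"dy":-0.346,"dz":-0.05},{"dx":-0.28,"dy":-0.346,"dz":-0.05},{"dx":-0.28,"dy":-0.346,"dz":-0.05}]' | tail -c 700
```

```text
invalid input
```

```bash
python3 -m crank '[{"dx":-0.26,"dy":-0.346,"twist":74,"fingers":0.05},{"dx":-0.26,"dy":-0.346,"twist":74,"fingers":0.05},{"dx":-0.26,"dy":-0.346,"twist":74,"fingers":0.05},{"dx":-0.26,"dy":-0.346,"twist":74,"fingers":0.05},{"dx":-0.26,"dy":-0.346,"twist":74,"fingers":0.05},{"dx":-0.26,"dy":-0.346,"twist":74,"fingers":0.05},{"dx":-0.26,"dy":-0.346,"twist":74,"fingers":0.05},{"dx":-0.26,"dy":-0.346,"twist":74,"fingers":0.05},{"dx":-0.26,"dy":-0.346,"twist":74,"fingers":0.05},{"dx":-0.26,"dy":-0.346,"twist":74,"fingers":0.05},{"dx":-0.26,"dy":-0.346,"twist":74,"fingers":0.05},{"dx":-0.26,"dy":-0.346,"twist":74,"fingers":0.05}]' | tail -c 700
```

```text
invalid input
```

```bash
cat >> h.py <<'E'
from scipy.spatial.transform import Rotation as Ro
def st():
    s=manip.get_obs(); r=Ro.from_quat(s['tool_rot']).as_matrix()
    print('t',round(float(s['time']),2),'tcp',s['tcp_pos'].round(1),'toolx',r[:,0].round(3),'tooly',r[:,1].round(3),'z',r[:,2].round(3),'F',s['contact_force'].round(1),'w',round(float(s['grip_width']),3),'g',round(float(s['grasp_force']),1),'q',s['joints'].round(2))
    return s['tcp_pos'],r
E
python3 - <<'E'
from h import *
p,r=st(); f=grab('wrist'); cv2.imwrite('pics/w1.png',f['frame'])
R=cv2.Rodrigues(np.float64(f['rvec']))[0];print('cam',(-R.T@np.float64(f['tvec']).ravel()).round(0),R.round(2).tolist())
for t,z in (('lid_grip',100),('gate_grip',100),('hatch',70),('outer_lid',77),('loupe',20)):
    for o in nets.outline_of(t,f)[:2]: print(t,round(o['confidence'],2),np.round(o['location']),int(o['pixels'].sum()),back(f,o['location'],z).round(0)[:2])
E
```

```text
t 1.2 tcp [172.  600.9 231.3] toolx [-0.961  0.275 -0.   ] tooly [ 0.275  0.961 -0.   ] z [ 0. -0. -1.] F [-0.1  0.2 -0.1] w 1.0 g 0.0 q [ 1.29  0.35  1.63 -0.    1.16 -0.  ]
cam [ 97. 622. 374.] [[0.28, 0.96, 0.0], [0.92, -0.26, 0.31], [0.29, -0.08, -0.95]]
```

View pics/w1.png

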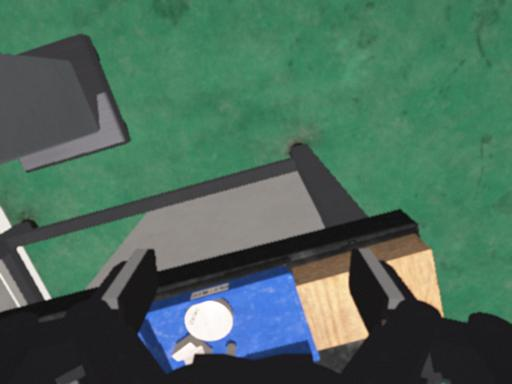

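The moves were refused, so this wrist picture only shows the start pose. Perhaps each row needs every field, so I'll try one row that way.

```bash
python3 -m crank '[{"dx":-0.28,"dy":-0.346,"dz":-0.05,"twist":0,"fingers":0.05}]'; python3 -m crank --help | head -20
```

```text
time: 1.58
tcp_pos: [186.7, 566.8, 235.1]
tool_rot: [0.138, 0.99, 0.001, -0.001]
contact_force: [0.8, -0.5, 1.0]
grip_width: 0.885
grasp_force: 0.0invalid input: not JSON, or not a number
```

```bash
python3 -m crank '[{"dx":-0.28,"dy":-0.346,"dz":-0.05,"twist":0,"fingers":0.05},{"dx":-0.28,"dy":-0.346,"dz":-0.05,"twist":0,"fingers":0.05},{"dx":-0.28,"dy":-0.346,"dz":-0.05,"twist":0,"fingers":0.05},{"dx":-0.28,"dy":-0.346,"dz":-0.05,"twist":0,"fingers":0.05},{"dx":-0.28,"dy":-0.346,"dz":-0.05,"twist":0,"fingers":0.05},{"dx":-0.28,"dy":-0.346,"dz":-0.05,"twist":0,"fingers":0.05},{"dx":-0.28,"dy":-0.346,"dz":-0.05,"twist":0,"fingers":0.05},{"dx":-0.28,"dy":-0.346,"dz":-0.05,"twist":0,"fingers":0.05},{"dx":-0.28,"dy":-0.346,"dz":-0.05,"twist":0,"fingers":0.05},{"dx":-0.28,"dy":-0.346,"dz":-0.05,"twist":0,"fingers":0.05},{"dx":-0.28,"dy":-0.346,"dz":-0.05,"twist":0,"fingers":0.05}]'
python3 - <<'E'
from h import *
p,r=st()
E
```

```text
time: 2.5
tcp_pos: [362.7, 150.5, 286.6]
tool_rot: [0.139, 0.99, 0.0, 0.001]
contact_force: [1.7, 0.9, -0.3]
grip_width: 0.588
grasp_force: 0.0
t 2.5 tcp [362.7 150.5 286.6] toolx [-0.961  0.276 -0.001] tooly [0.276 0.961 0.   ] z [ 0.001 -0.    -1.   ] F [ 1.7  0.9 -0.3] w 0.588 g 0.0 q [ 0.39 -0.09  2.02 -0.    1.21 -0.9 ]
```

```bash
python3 -m crank '[{"dx":-0.245,"dy":-0.32,"dz":0,"twist":74,"fingers":0.05},{"dx":-0.245,"dy":-0.32,"dz":0,"twist":74,"fingers":0.05},{"dx":-0.245,"dy":-0.32,"dz":0,"twist":74,"fingers":0.05},{"dx":-0.245,"dy":-0.32,"dz":0,"twist":74,"fingers":0.05},{"dx":-0.245,"dy":-0.32,"dz":0,"twist":74,"fingers":0.05},{"dx":-0.245,"dy":-0.32,"dz":0,"twist":74,"fingers":0.05},{"dx":-0.245,"dy":-0.32,"dz":0,"twist":74,"fingers":0.05},{"dx":-0.245,"dy":-0.32,"dz":0,"twist":74,"fingers":0.05},{"dx":-0.245,"dy":-0.32,"dz":0,"twist":74,"fingers":0.05},{"dx":-0.245,"dy":-0.32,"dz":0,"twist":74,"fingers":0.05},{"dx":-0.245,"dy":-0.32,"dz":0,"twist":74,"fingers":0.05},{"dx":-0.245,"dy":-0.32,"dz":0,"twist":74,"fingers":0.05}]' >/dev/null
python3 - <<'E'
from h import *
p,r=st(); f=grab('wrist'); cv2.imwrite('pics/w1.png',f['frame'])
R=cv2.Rodrigues(np.float64(f['rvec']))[0];print('cam',(-R.T@np.float64(f['tvec']).ravel()).round(0),R[2].round(2))
for t,z in (('lid_grip',100),('gate_grip',100),('hatch',70),('outer_lid',77),('loupe',20)):
    for o in nets.outline_of(t,f)[:2]: print(t,round(o['confidence'],2),np.round(o['location']),int(o['pixels'].sum()),back(f,o['location'],z).round(0)[:2])
E
```

```text
t 3.5 tcp [ 509.8 -223.6  285.5] toolx [0.004 1.    0.   ] tooly [ 1.    -0.004 -0.   ] z [-0.  0. -1.] F [-1.1  0.5  0.5] w 0.581 g 0.0 q [-0.42  0.2   1.72  0.    1.23 -0.41]
cam [ 510. -145.  428.] [-0.   -0.3  -0.95]
lid_grip 0.62 [293. 169.] 9259 [ 550. -231.]
gate_grip 0.67 [358. 182.] 1812 [ 618. -245.]
hatch 0.55 [319. 170.] 21599 [ 583. -240.]
outer_lid 0.86 [292. 168.] 9143 [ 553. -236.]
loupe 0.7 [377.  87.] 951 [ 656. -153.]
```

View pics/w1.png

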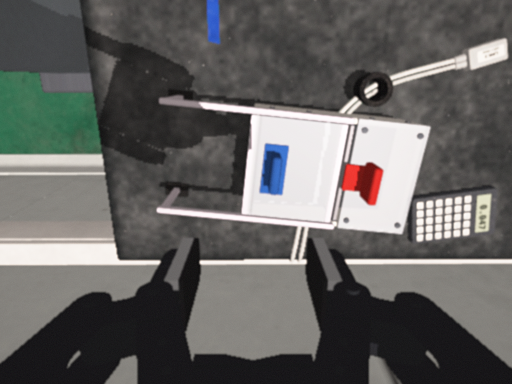

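Hatch from above. The rail tops run from (162,100) to (357,122) and from (160,211) to (333,226). The blue handle is near (274,170), the red tab near (372,184) and the loupe at (375,88). Next I'll zoom in on the handles and compute the frame.

Run:
```python
from h import *
f=grab('wrist'); im=f['frame']; cv2.imwrite('pics/w2.png',cv2.resize(im[90:240,230:440],None,fx=3.8,fy=3.8,interpolation=cv2.INTER_CUBIC)); 
for nm,z,pts in (('rail',80,[(162,100),(357,122),(160,211),(333,226)]),('roof corners z76',76,[(358,119),(430,126),(405,234),(336,228)]),('lid plate z77',77,[(252,115),(243,213)])):
    w=np.array([back(f,p,z)[:2] for p in pts]); print(nm,w.round(0).tolist())
w=[back(f,p,80)[:2] for p in [(162,100),(357,122),(160,211),(333,226)]]
for a,b in ((0,1),(2,3)): d=w[b]-w[a]; print('yaw',np.degrees(np.arctan2(d[1],d[0])))
hsv=cv2.cvtColor(im,cv2.COLOR_BGR2HSV)
for n,m,z in (('blue',(abs(hsv[...,0].astype(int)-110)<15)&(hsv[...,1]>150),94),('red',((hsv[...,0]<8)|(hsv[...,0]>172))&(hsv[...,1]>150),96)):
    m=m.astype(np.uint8); m[:90]=0; k,l,s,c=cv2.connectedComponentsWithStats(m); i=1+s[1:,4].argmax()
    print(n,s[i],c[i].round(1),back(f,c[i],z).round(1)); r=cv2.minAreaRect(cv2.findContours((l==i).astype(np.uint8),0,2)[0][0]); print(r)
```

```text
rail [[417.0, -162.0], [618.0, -183.0], [405.0, -283.0], [602.0, -301.0]]
roof corners z76 [[620.0, -181.0], [696.0, -188.0], [688.0, -313.0], [607.0, -305.0]]
lid plate z77 [[509.0, -177.0], [499.0, -286.0]]
yaw -6.173457976605861
yaw -5.257967511130671
blue [ 261  147   27   49 1006] [273.6 170.6] [ 531.4 -232.    94. ]
((273.3699951171875, 170.91000366210938), (21.637470245361328, 48.08325958251953), 8.130102157592773)
red [ 341  166   41   41 1103] [362.2 183. ] [ 624.4 -244.7   96. ]
((360.21966552734375, 183.81639099121094), (36.87533187866211, 39.62380599975586), 13.240518569946289)
```

View pics/w2.png

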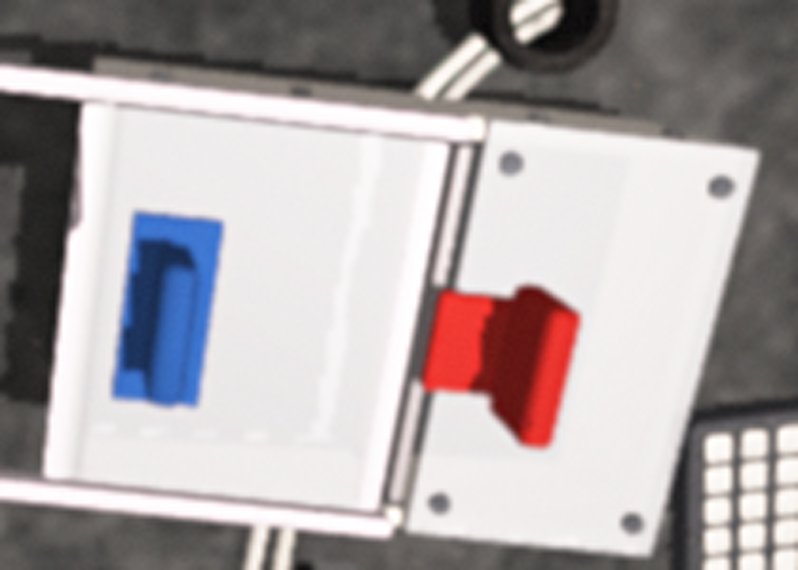

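Zoomed view: the blue tab's top face is at about px (276,178) and the red tab's top face at about (375,189). The hatch is yawed about -5.7°.

Run:
```python
from h import *
p,r=st(); f=grab('wrist')
b=back(f,(276.3,177.6),108)[:2]; g=back(f,(374.7,188.7),110)[:2]
d=g-b; print(b.round(1),g.round(1),'yaw',np.degrees(np.arctan2(d[1],d[0])), np.hypot(*d))
y=np.radians(-5.7); x=np.array([np.cos(y),np.sin(y)]); o=g-25*x; print('origin',o.round(1),'chamber',(o-48*x).round(1),'lid hx',(b-o)@x,'hy',(b-o)@[-x[1],x[0]])
print('rail end hx',[(back(f,q,80)[:2]-o)@x for q in ((162,100),(160,211))])
t=np.array([*b,0])-p; print('to lid: dx,dy',(r.T@t).round(1))
```

```text
t 3.85 tcp [ 509.6 -221.2  286.2] toolx [-0.002  1.    -0.   ] tooly [1.    0.002 0.   ] z [ 0. -0. -1.] F [-0.3 -0.2  0.2] w 0.587 g 0.0 q [-0.41  0.2   1.72  0.    1.23 -0.41]
[ 533.4 -235.6] [ 632.9 -246.5] yaw -6.262342350820421 100.04518080190901
origin [ 608. -244.] chamber [ 560.2 -239.3] lid hx -75.04036222260639 hy 0.9819002272977101
rail end hx [np.float64(-197.8417354764614), np.float64(-197.85776414139366)]
to lid: dx,dy [-14.4  23.7 286.2]
```

```bash
python3 -m crank '[{"dx":-0.0145,"dy":0.0235,"dz":0,"twist":6,"fingers":0.05},{"dx":-0.0145,"dy":0.0235,"dz":0.04,"twist":6,"fingers":0.05},{"dx":-0.0145,"dy":0.0235,"dz":0.08,"twist":6,"fingers":0.05},{"dx":-0.0145,"dy":0.0235,"dz":0.12,"twist":6,"fingers":0.05},{"dx":-0.0145,"dy":0.0235,"dz":0.15,"twist":6,"fingers":0.05},{"dx":-0.0145,"dy":0.0235,"dz":0.15,"twist":6,"fingers":0.05}]'
python3 - <<'E'
from h import *
p,r=st(); f=grab('wrist'); im=f['frame']; cv2.imwrite('pics/w3.png',im)
print(proj(f,[[533.4,-235.6,108],[632.9,-246.5,110],p]).round(0))
E
```

```text
time: 4.4
tcp_pos: [529.4, -234.4, 130.2]
tool_rot: [0.743, 0.67, -0.002, -0.004]
contact_force: [-1.1, 0.2, -0.6]
grip_width: 0.587
grasp_force: 0.0
t 4.4 tcp [ 529.4 -234.4  130.2] toolx [0.103 0.995 0.003] tooly [ 0.995 -0.103 -0.009] z [-0.009  0.004 -1.   ] F [-1.1  0.2 -0.6] w 0.587 g 0.0 q [-0.42  0.4   1.81 -0.    0.94 -0.32]
[[261. 233.]
 [447. 236.]
 [253. 252.]]
```

View pics/w3.png

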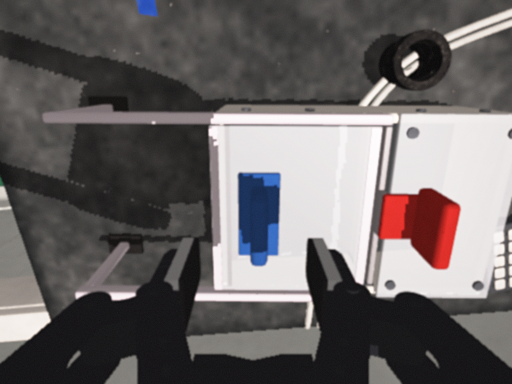

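The tab sits between the fingers at about (260,235) and the yaw lines up. I'll go down and grip.

```bash
python3 -m crank '[{"dx":0,"dy":0.003,"dz":0.026,"twist":0,"fingers":0.05},{"dx":0,"dy":0.003,"dz":0.051,"twist":0,"fingers":0.05},{"dx":0,"dy":0.003,"dz":0.051,"twist":0,"fingers":0.05}]'; python3 -m crank '[{"dx":0,"dy":0,"dz":0,"twist":0,"fingers":0},{"dx":0,"dy":0,"dz":0,"twist":0,"fingers":0},{"dx":0,"dy":0,"dz":0,"twist":0,"fingers":0},{"dx":0,"dy":0,"dz":0,"twist":0,"fingers":0},{"dx":0,"dy":0,"dz":0,"twist":0,"fingers":0},{"dx":0,"dy":0,"dz":0,"twist":0,"fingers":0},{"dx":0,"dy":0,"dz":0,"twist":0,"fingers":0},{"dx":0,"dy":0,"dz":0,"twist":0,"fingers":0}]'; python3 -c "from h import *; st()"
```

```text
time: 4.7
tcp_pos: [535.4, -236.3, 83.9]
tool_rot: [0.743, 0.669, -0.0, -0.001]
contact_force: [-1.8, 0.2, 0.4]
grip_width: 0.584
grasp_force: 0.0
time: 5.37
tcp_pos: [536.9, -237.3, 87.4]
tool_rot: [0.743, 0.669, 0.0, 0.001]
contact_force: [-2.9, 0.6, 10.0]
grip_width: 0.104
grasp_force: 59.1
t 5.37 tcp [ 536.9 -237.3   87.4] toolx [ 0.104  0.995 -0.001] tooly [ 0.995 -0.104  0.002] z [ 0.002 -0.001 -1.   ] F [-2.9  0.6 10. ] w 0.104 g 59.1 q [-0.42  0.47  1.83 -0.    0.84 -0.31]
```

```bash
python3 -m crank '[{"dx":0,"dy":-0.006,"dz":-0.002,"twist":0,"fingers":0},{"dx":0,"dy":-0.016,"dz":-0.002,"twist":0,"fingers":0},{"dx":0,"dy":-0.028,"dz":-0.002,"twist":0,"fingers":0},{"dx":0,"dy":-0.04,"dz":-0.002,"twist":0,"fingers":0},{"dx":0,"dy":-0.052,"dz":-0.002,"twist":0,"fingers":0},{"dx":0,"dy":-0.064,"dz":-0.002,"twist":0,"fingers":0},{"dx":0,"dy":-0.074,"dz":-0.002,"twist":0,"fingers":0},{"dx":0,"dy":-0.08,"dz":-0.002,"twist":0,"fingers":0},{"dx":0,"dy":-0.084,"dz":-0.002,"twist":0,"fingers":0},{"dx":0,"dy":-0.084,"dz":-0.002,"twist":0,"fingers":0}]'; python3 -m crank '[{"dx":0,"dy":-0.003,"dz":0,"twist":0,"fingers":0},{"dx":0,"dy":-0.006,"dz":0,"twist":0,"fingers":0},{"dx":0,"dy":-0.009,"dz":0,"twist":0,"fingers":0},{"dx":0,"dy":-0.009,"dz":0,"twist":0,"fingers":0}]'; python3 -c "from h import *; st()"
```

```text
time: 6.2
tcp_pos: [451.8, -228.1, 87.4]
tool_rot: [0.743, 0.669, -0.0, -0.0]
contact_force: [-1.3, -0.3, 5.1]
grip_width: 0.106
grasp_force: 62.7
time: 6.53
tcp_pos: [443.7, -227.2, 87.4]
tool_rot: [0.743, 0.669, 0.0, 0.0]
contact_force: [-0.3, 0.2, 8.4]
grip_width: 0.101
grasp_force: 63.0
t 6.53 tcp [ 443.7 -227.2   87.4] toolx [ 0.104  0.995 -0.   ] tooly [ 0.995 -0.104  0.001] z [ 0.001 -0.    -1.   ] F [-0.3  0.2  8.4] w 0.101 g 63.0 q [-0.48  0.36  2.02  0.    0.77 -0.37]
```

```bash
python3 -m crank '[{"dx":0,"dy":-0.002,"dz":0,"twist":0,"fingers":0},{"dx":0,"dy":-0.004,"dz":0,"twist":0,"fingers":0},{"dx":0,"dy":-0.006,"dz":0,"twist":0,"fingers":0},{"dx":0,"dy":-0.006,"dz":0,"twist":0,"fingers":0}]'
python3 - <<'E'
from h import *
p,r=st(); f=grab('wrist'); im=f['frame']; cv2.imwrite('pics/w4.png',im)
E
```

```text
time: 6.87
tcp_pos: [439.4, -226.8, 87.4]
tool_rot: [0.743, 0.669, 0.001, 0.001]
contact_force: [6.4, 1.2, 1.5]
grip_width: 0.101
grasp_force: 62.1
t 6.87 tcp [ 439.4 -226.8   87.4] toolx [ 0.104  0.995 -0.   ] tooly [ 0.995 -0.104  0.004] z [ 0.004 -0.001 -1.   ] F [6.4 1.2 1.5] w 0.101 g 62.1 q [-0.48  0.35  2.03  0.    0.76 -0.38]
```

The lid is fully open: it travelled 98 mm and reached its stop. I'll release it, rise, and go over to the clip stand.

```bash
python3 -m crank '[{"dx":0,"dy":0.002,"dz":0,"twist":0,"fingers":0.05},{"dx":0,"dy":0.002,"dz":0,"twist":0,"fingers":0.05},{"dx":0,"dy":0.002,"dz":0,"twist":0,"fingers":0.05},{"dx":0,"dy":0.002,"dz":-0.01,"twist":0,"fingers":0.06},{"dx":0,"dy":0.002,"dz":-0.05,"twist":0,"fingers":0.06},{"dx":0,"dy":0.002,"dz":-0.09,"twist":0,"fingers":0.06},{"dx":0,"dy":0.002,"dz":-0.13,"twist":0,"fingers":0.06},{"dx":0,"dy":0.002,"dz":-0.17,"twist":0,"fingers":0.06},{"dx":0,"dy":0.002,"dz":-0.2,"twist":0,"fingers":0.06},{"dx":0.03,"dy":0.002,"dz":-0.2,"twist":0,"fingers":0.06},{"dx":0.07,"dy":-0.005,"dz":-0.2,"twist":0,"fingers":0.06}]' | head -3;  python3 -m crank '[{"dx":0.406,"dy":-0.076,"dz":0,"twist":0,"fingers":0.06},{"dx":0.406,"dy":-0.076,"dz":0,"twist":0,"fingers":0.06},{"dx":0.406,"dy":-0.076,"dz":0,"twist":0,"fingers":0.06},{"dx":0.406,"dy":-0.076,"dz":0,"twist":0,"fingers":0.06},{"dx":0.406,"dy":-0.076,"dz":0,"twist":0,"fingers":0.06},{"dx":0.406,"dy":-0.076,"dz":0,"twist":0,"fingers":0.06},{"dx":0.406,"dy":-0.076,"dz":0,"twist":0,"fingers":0.06},{"dx":0.406,"dy":-0.076,"dz":0,"twist":0,"fingers":0.06},{"dx":0.406,"dy":-0.076,"dz":0,"twist":0,"fingers":0.06},{"dx":0.406,"dy":-0.076,"dz":0,"twist":0,"fingers":0.06},{"dx":0.406,"dy":-0.076,"dz":0,"twist":0,"fingers":0.06},{"dx":0.406,"dy":-0.076,"dz":0,"twist":0,"fingers":0.06}]' | head -3
python3 - <<'E'
from h import *
p,r=st(); f=grab('wrist'); im=f['frame']; cv2.imwrite('pics/w5.png',im)
for t,z in (('shaft',60),('clip_stand',30),('test_block',13),('anvil',22)):
    for o in nets.outline_of(t,f)[:2]: print(t,round(o['confidence'],2),np.round(o['location']),int(o['pixels'].sum()),back(f,o['location'],z).round(0)[:2])
E
```

```text
time: 7.83
tcp_pos: [441.5, -157.8, 290.0]
tool_rot: [0.744, 0.668, 0.001, 0.003]
time: 8.83
tcp_pos: [405.8, 256.8, 287.2]
tool_rot: [0.742, 0.671, -0.0, -0.0]
t 8.83 tcp [405.8 256.8 287.2] toolx [ 0.1    0.995 -0.001] tooly [ 0.995 -0.1   -0.001] z [-0.001 -0.    -1.   ] F [-0.2 -1.1  0.2] w 0.703 g 0.0 q [ 0.56  0.07  1.87 -0.    1.21  0.66]
shaft 0.96 [263. 143.] 1344 [418. 268.]
clip_stand 0.68 [270. 130.] 3469 [428. 277.]
test_block 0.82 [213. 158.] 1917 [353. 245.]
```

View pics/w5.png

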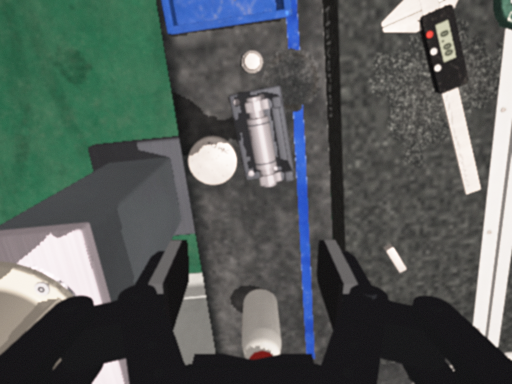

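The shaft spans (258,97) to (270,186) in the clips, with its mouth side toward the test block at (213,160). The anvil is at (252,62), the bottle at (262,320) and the granite edge at column 335. I'll compute the axis and the tool moves.

Run:
```python
from h import *
p,r=st(); f=grab('wrist'); im=f['frame']
o=nets.outline_of('shaft',f)[0]; m=o['pixels'].astype(np.uint8)
ys,xs=np.nonzero(m); P=np.array([back(f,q,60)[:2] for q in zip(xs,ys)])
rc=cv2.minAreaRect(P.astype(np.float32)); print('rect',rc)
c=P.mean(0);u=np.linalg.svd(P-c,full_matrices=False)[2][0]; u*=np.sign(u[1]); print('mean',c,'yaw shaft',np.degrees(np.arctan2(u[1],u[0])), 'len',np.ptp((P-c)@u), 'mid',c+u*(((P-c)@u).max()+((P-c)@u).min())/2)
print('granite edge',back(f,(335,140),0).round(),back(f,(335,140),60).round(),'bottle base',back(f,(262,300),0).round())
t=np.array([*rc[0],60])-p; print('tool shift',(r.T@t).round(1),'tool x ang',np.degrees(np.arctan2(r[1,0],r[0,0])))
cv2.imwrite('pics/w6.png',cv2.resize(im[50:230,170:350],None,fx=3.3,fy=3.3,interpolation=cv2.INTER_CUBIC))
```

```text
t 9.08 tcp [406.8 254.1 287.1] toolx [ 0.106  0.994 -0.   ] tooly [ 0.994 -0.106  0.   ] z [ 0. -0. -1.] F [0.4 0.3 0.7] w 0.702 g 0.0 q [ 0.56  0.07  1.87 -0.    1.21  0.66]
rect ((416.996337890625, 267.0999450683594), (24.6702938079834, 102.78955841064453), 6.1188740730285645)
mean [416.89400322 268.9287963 ] yaw shaft 95.54694031384703 len 102.76116523178054 mid [417.07265572 267.08921738]
granite edge [514. 248.   0.] [500. 259.  60.] bottle base [395.  14.   0.]
tool shift [ 14.1   8.8 227.1] tool x ang 83.92749947908243
```

View pics/w6.png

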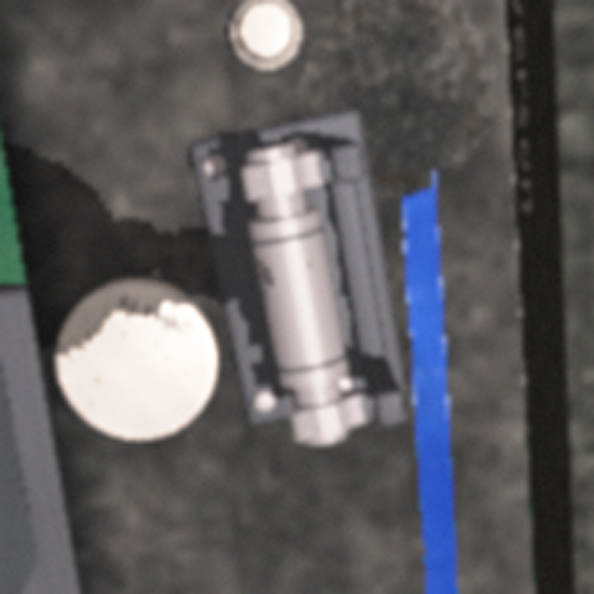

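The clip mouths face left (−x), toward the test block, and the posts are on the right. The shaft's middle is at about (417,267) with its axis yawed 96°, so I need a twist of -12°. I'll go down over its middle.

```bash
python3 -m crank '[{"dx":0.014,"dy":0.008,"dz":0,"twist":-12,"fingers":0.06},{"dx":0.014,"dy":0.008,"dz":0.03,"twist":-12,"fingers":0.06},{"dx":0.014,"dy":0.008,"dz":0.07,"twist":-12,"fingers":0.06},{"dx":0.014,"dy":0.008,"dz":0.11,"twist":-12,"fingers":0.06},{"dx":0.014,"dy":0.008,"dz":0.14,"twist":-12,"fingers":0.06},{"dx":0.014,"dy":0.008,"dz":0.16,"twist":-12,"fingers":0.06},{"dx":0.014,"dy":0.008,"dz":0.16,"twist":-12,"fingers":0.06},{"dx":0.014,"dy":0.008,"dz":0.16,"twist":-12,"fingers":0.06}]' | head -3
python3 - <<'E'
from h import *
p,r=st(); f=grab('wrist'); cv2.imwrite('pics/w7.png',f['frame'])
a=np.array([-.1045,.9945,0]);c=np.array([417,267.1,60])
print(proj(f,[c,c+50*a,c-50*a,p+[0,0,18.7]]).round(0).tolist())
for t in ('shaft',):
    for o in nets.outline_of(t,f)[:2]: 
        ys,xs=np.nonzero(o['pixels']);P=np.array([back(f,q,62)[:2] for q in zip(xs,ys)]);print(o['confidence'],o['location'],cv2.minAreaRect(P.astype(np.float32)))
E
```

```text
time: 9.85
tcp_pos: [415.8, 267.6, 126.6]
tool_rot: [0.669, 0.743, -0.001, -0.0]
t 9.85 tcp [415.8 267.6 126.6] toolx [-0.104  0.995 -0.001] tooly [ 0.995  0.104 -0.002] z [-0.002 -0.001 -1.   ] F [0.6 1.  0.9] w 0.7 g 0.0 q [ 0.57  0.29  2.   -0.    0.85  0.46]
[[255.0, 204.0], [255.0, 129.0], [254.0, 269.0], [253.0, 273.0]]
0.8 [253.2, 202.7] ((416.9804992675781, 267.212158203125), (23.368927001953125, 104.16034698486328), 5.116950511932373)
```

View pics/w7.png

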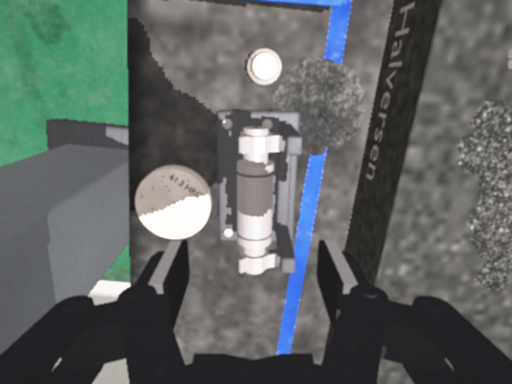

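The shaft lies upright in the image at column 255, rows 128–272, and both measurements agree on (417,267). It is centred between the fingers, so I'll go down 79 mm and grip.

```bash
python3 -m crank '[{"dx":0,"dy":0,"dz":0.03,"twist":0,"fingers":0.06},{"dx":0,"dy":0,"dz":0.06,"twist":0,"fingers":0.06},{"dx":0,"dy":0,"dz":0.079,"twist":0,"fingers":0.06},{"dx":0,"dy":0,"dz":0.079,"twist":0,"fingers":0.06}]' ; python3 -m crank '[{"dx":0,"dy":0,"dz":0,"twist":0,"fingers":0},{"dx":0,"dy":0,"dz":0,"twist":0,"fingers":0},{"dx":0,"dy":0,"dz":0,"twist":0,"fingers":0},{"dx":0,"dy":0,"dz":0,"twist":0,"fingers":0},{"dx":0,"dy":0,"dz":0,"twist":0,"fingers":0},{"dx":0,"dy":0,"dz":0,"twist":0,"fingers":0},{"dx":0,"dy":0,"dz":0,"twist":0,"fingers":0}]'
```

```text
time: 10.28
tcp_pos: [415.4, 267.8, 46.7]
tool_rot: [0.669, 0.743, -0.001, -0.0]
contact_force: [-0.4, -0.0, 0.3]
grip_width: 0.701
grasp_force: 0.0
time: 10.87
tcp_pos: [417.0, 269.1, 49.6]
tool_rot: [0.669, 0.743, 0.001, 0.0]
contact_force: [-1.8, -0.6, 7.4]
grip_width: 0.254
grasp_force: 58.6
```

```bash
python3 -m crank '[{"dx":0,"dy":-0.003,"dz":0,"twist":0,"fingers":0},{"dx":0,"dy":-0.006,"dz":0,"twist":0,"fingers":0},{"dx":0,"dy":-0.01,"dz":0,"twist":0,"fingers":0},{"dx":0,"dy":-0.014,"dz":0,"twist":0,"fingers":0},{"dx":0,"dy":-0.018,"dz":0,"twist":0,"fingers":0},{"dx":0,"dy":-0.022,"dz":0,"twist":0,"fingers":0},{"dx":0,"dy":-0.028,"dz":0,"twist":0,"fingers":0},{"dx":0,"dy":-0.034,"dz":0,"twist":0,"fingers":0},{"dx":0,"dy":-0.036,"dz":0,"twist":0,"fingers":0}]'
python3 - <<'E'
from h import *
p,r=st(); f=grab('wrist'); cv2.imwrite('pics/w8.png',f['frame'])
for o in nets.outline_of('shaft',f)[:2]: 
        ys,xs=np.nonzero(o['pixels']);P=np.array([back(f,q,62)[:2] for q in zip(xs,ys)]);print(o['confidence'],o['location'],cv2.minAreaRect(P.astype(np.float32)))
E
```

```text
time: 11.62
tcp_pos: [378.7, 264.1, 47.7]
tool_rot: [0.669, 0.743, -0.001, -0.0]
contact_force: [-0.6, 0.6, -4.6]
grip_width: 0.255
grasp_force: 59.1
t 11.62 tcp [378.7 264.1  47.7] toolx [-0.105  0.994 -0.001] tooly [ 0.994  0.105 -0.001] z [-0.001 -0.001 -1.   ] F [-0.6  0.6 -4.6] w 0.255 g 59.1 q [0.61 0.38 2.11 0.   0.65 0.5 ]
0.94 [254.5, 256.4] ((378.4737854003906, 264.36590576171875), (23.248184204101562, 101.91167449951172), 5.677105903625488)
```

View pics/w8.png

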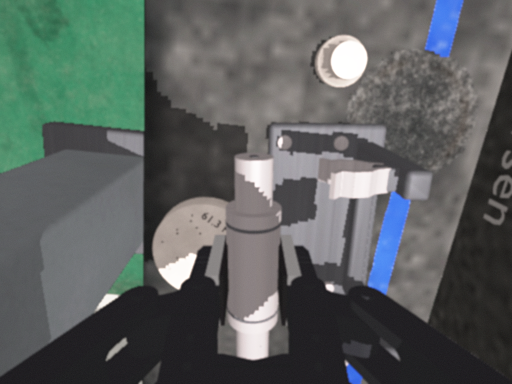

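The shaft is out of the clips, held centrally (clear of the clip at (360,180)) and square. I'll lift it, carry it over the chamber and turn it to the hatch's yaw.

```bash
python3 -m crank '[{"dx":0,"dy":0,"dz":-0.03,"twist":0,"fingers":0},{"dx":0,"dy":0,"dz":-0.065,"twist":0,"fingers":0},{"dx":0,"dy":0,"dz":-0.1,"twist":0,"fingers":0},{"dx":0,"dy":0,"dz":-0.135,"twist":0,"fingers":0},{"dx":0,"dy":0,"dz":-0.17,"twist":0,"fingers":0},{"dx":0,"dy":0,"dz":-0.205,"twist":0,"fingers":0},{"dx":-0.03,"dy":0.01,"dz":-0.215,"twist":0,"fingers":0},{"dx":-0.065,"dy":0.02,"dz":-0.215,"twist":0,"fingers":0},{"dx":-0.1,"dy":0.028,"dz":-0.215,"twist":0,"fingers":0},{"dx":-0.135,"dy":0.037,"dz":-0.215,"twist":0,"fingers":0},{"dx":-0.17,"dy":0.046,"dz":-0.215,"twist":0,"fingers":0},{"dx":-0.205,"dy":0.055,"dz":-0.215,"twist":0,"fingers":0}]';python3 -m crank '[{"dx":-0.035,"dy":0.008,"dz":0,"twist":0,"fingers":0},{"dx":-0.07,"dy":0.016,"dz":0,"twist":0,"fingers":0},{"dx":-0.105,"dy":0.025,"dz":0,"twist":2,"fingers":0},{"dx":-0.14,"dy":0.033,"dz":0,"twist":4,"fingers":0},{"dx":-0.175,"dy":0.042,"dz":0,"twist":6,"fingers":0},{"dx":-0.21,"dy":0.05,"dz":0,"twist":8,"fingers":0},{"dx":-0.245,"dy":0.058,"dz":0,"twist":10,"fingers":0},{"dx":-0.28,"dy":0.066,"dz":0,"twist":12,"fingers":0},{"dx":-0.305,"dy":0.073,"dz":0,"twist":12,"fingers":0},{"dx":-0.315,"dy":0.075,"dz":0,"twist":12,"fingers":0},{"dx":-0.315,"dy":0.075,"dz":0,"twist":12,"fingers":0}]'
python3 - <<'E'
from h import *
p,r=st(); print('shift to chamber',(r.T@(np.array([563,-238.6,100])-p)).round(1),'yaw toolx',np.degrees(np.arctan2(r[1,0],r[0,0])))
f=grab('wrist'); cv2.imwrite('pics/w9.png',f['frame'])
E
```

```text
time: 12.72
tcp_pos: [456.7, 64.8, 263.1]
tool_rot: [0.669, 0.743, 0.0, 0.0]
contact_force: [-0.7, 0.3, -2.9]
grip_width: 0.256
grasp_force: 60.2
time: 13.63
tcp_pos: [564.4, -241.0, 262.3]
tool_rot: [0.744, 0.669, -0.0, -0.0]
contact_force: [-0.3, 0.8, -3.6]
grip_width: 0.259
grasp_force: 60.1
t 13.63 tcp [ 564.4 -241.   262.3] toolx [ 0.106  0.994 -0.   ] tooly [ 0.994 -0.106 -0.   ] z [-0. -0. -1.] F [-0.3  0.8 -3.6] w 0.259 g 60.1 q [-0.41  0.31  1.63 -0.    1.21 -0.3 ]
shift to chamber [  2.3  -1.6 162.3] yaw toolx 83.90652937731602
```

```bash
python3 -m crank '[{"dx":0.002,"dy":-0.002,"dz":0.035,"twist":0,"fingers":0},{"dx":0.002,"dy":-0.002,"dz":0.07,"twist":0,"fingers":0},{"dx":0.002,"dy":-0.002,"dz":0.1,"twist":0,"fingers":0},{"dx":0.002,"dy":-0.002,"dz":0.13,"twist":0,"fingers":0},{"dx":0.002,"dy":-0.002,"dz":0.14,"twist":0,"fingers":0},{"dx":0.002,"dy":-0.002,"dz":0.14,"twist":0,"fingers":0}]'
python3 - <<'E'
from h import *
p,r=st()
f=grab('wrist'); im=f['frame'].copy()
# predicted hatch marks: rails inner edges / chamber walls
y=np.radians(-6.1); X=np.array([np.cos(y),np.sin(y),0]);Y=np.array([-X[1],X[0],0]);O=np.array([611,-243.6,0])
for hx,hy,z in [(-98,57,70),(-98,-57,70),(0,57,70),(0,-57,70),(-202,60,80),(-202,-60,80),(25,20,110),(25,-20,110)]:
    q=proj(f,O+hx*X+hy*Y+[0,0,z])[0]; print(hx,hy,q.round(0)); cv2.circle(im,tuple(int(v) for v in q),3,(0,255,0),1)
for hy in(-57,57): cv2.line(im,*[tuple(int(v) for v in proj(f,O+hx*X+hy*Y+[0,0,70])[0]) for hx in (-98,0)],(0,255,255),1)
for o in nets.outline_of('shaft',f)[:1]:
    ys,xs=np.nonzero(o['pixels']);P=np.array([back(f,q,p[2]+12)[:2] for q in zip(xs,ys)]);print(o['confidence'],cv2.minAreaRect(P.astype(np.float32)))
cv2.imwrite('pics/w10.png',cv2.resize(im,(800,600)))
E
```

```text
time: 14.18
tcp_pos: [560.2, -234.6, 120.4]
tool_rot: [0.743, 0.67, -0.001, -0.003]
contact_force: [-1.7, 0.4, -3.9]
grip_width: 0.253
grasp_force: 59.9
t 14.18 tcp [ 560.2 -234.6  120.4] toolx [0.103 0.995 0.002] tooly [ 0.995 -0.103 -0.005] z [-0.005  0.002 -1.   ] F [-1.7  0.4 -3.9] w 0.253 g 59.9 q [-0.4   0.45  1.76  0.    0.94 -0.3 ]
-98 57 [173. 126.]
-98 -57 [185. 295.]
0 57 [343. 126.]
0 -57 [329. 295.]
-202 60 [-22. 122.]
-202 -60 [ 23. 307.]
25 20 [407. 212.]
25 -20 [397. 282.]
0.8 ((560.006591796875, -235.6410675048828), (103.5547866821289, 23.653039932250977), 83.69438171386719)
```

View pics/w10.png

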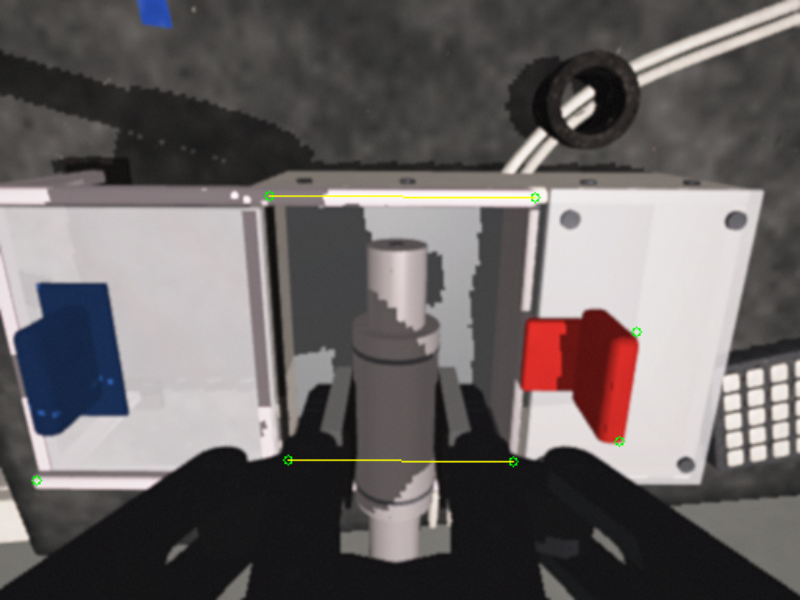

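The open chamber spans (270,205) to (515,460) and the shaft hangs over it, square to the walls. The lid tab is at the far left and the gate is shut, with its red tab at (610,375). The centre line matches within about 1 mm, so I'll lower.

```bash
python3 -m crank '[{"dx":0,"dy":0,"dz":0,"twist":0,"fingers":0},{"dx":0,"dy":0,"dz":0.02,"twist":0,"fingers":0},{"dx":0,"dy":0,"dz":0.04,"twist":0,"fingers":0},{"dx":0,"dy":0,"dz":0.05,"twist":0,"fingers":0},{"dx":0,"dy":0,"dz":0.05,"twist":0,"fingers":0}]'; python3 -m crank '[{"dx":0,"dy":0,"dz":0.01,"twist":0,"fingers":0},{"dx":0,"dy":0,"dz":0.02,"twist":0,"fingers":0},{"dx":0,"dy":0,"dz":0.03,"twist":0,"fingers":0},{"dx":0,"dy":0,"dz":0.036,"twist":0,"fingers":0},{"dx":0,"dy":0,"dz":0.038,"twist":0,"fingers":0},{"dx":0,"dy":0,"dz":0.038,"twist":0,"fingers":0}]'; python3 -c "from h import *; st()"
```

```text
time: 14.7
tcp_pos: [561.7, -236.3, 72.2]
tool_rot: [0.743, 0.669, -0.0, -0.001]
contact_force: [-0.3, -0.5, -3.5]
grip_width: 0.257
grasp_force: 60.1
time: 15.2
tcp_pos: [561.9, -236.4, 34.2]
tool_rot: [0.743, 0.669, -0.0, -0.001]
contact_force: [-0.9, -0.3, -3.0]
grip_width: 0.255
grasp_force: 60.1
t 15.2 tcp [ 561.9 -236.4   34.2] toolx [0.104 0.995 0.   ] tooly [ 0.995 -0.104 -0.001] z [-0.001  0.001 -1.   ] F [-0.9 -0.3 -3. ] w 0.255 g 60.1 q [-0.4   0.57  1.8  -0.    0.77 -0.3 ]
```

```bash
python3 -m crank '[{"dx":-0.002,"dy":0,"dz":0,"twist":0,"fingers":0},{"dx":-0.002,"dy":0,"dz":0.002,"twist":0,"fingers":0},{"dx":-0.002,"dy":0,"dz":0.002,"twist":0,"fingers":0}]'; python3 -m crank '[{"dx":0,"dy":0,"dz":0,"twist":0,"fingers":0.03},{"dx":0,"dy":0,"dz":0,"twist":0,"fingers":0.04},{"dx":0,"dy":0,"dz":0,"twist":0,"fingers":0.04},{"dx":0,"dy":0,"dz":0,"twist":0,"fingers":0.04},{"dx":0,"dy":0,"dz":-0.005,"twist":0,"fingers":0.04},{"dx":0,"dy":0,"dz":-0.015,"twist":0,"fingers":0.04},{"dx":0,"dy":0,"dz":-0.03,"twist":0,"fingers":0.04},{"dx":0,"dy":0,"dz":-0.06,"twist":0,"fingers":0.04},{"dx":0,"dy":0,"dz":-0.1,"twist":0,"fingers":0.04},{"dx":0,"dy":0,"dz":-0.14,"twist":0,"fingers":0.04},{"dx":0,"dy":0,"dz":-0.17,"twist":0,"fingers":0.04},{"dx":0,"dy":0,"dz":-0.17,"twist":0,"fingers":0.04}]'
python3 - <<'E'
from h import *
p,r=st()
f=grab('wrist'); cv2.imwrite('pics/w11.png',f['frame'])
y=np.radians(-6.1); X=np.array([np.cos(y),np.sin(y)]);Y=np.array([-X[1],X[0]]);O=np.array([610,-244.6])
for o in nets.outline_of('shaft',f)[:2]:
    ys,xs=np.nonzero(o['pixels']);P=np.array([back(f,q,36)[:2] for q in zip(xs,ys)]);rc=cv2.minAreaRect(P.astype(np.float32));print(o['confidence'],rc,'hatch',(np.array(rc[0])-O)@X,(np.array(rc[0])-O)@Y)
print('lid tab open: shift',(r.T@(np.array([441.4,-227,87])-p)).round(1))
E
```

```text
time: 15.45
tcp_pos: [562.3, -238.9, 33.1]
tool_rot: [0.743, 0.669, 0.0, 0.0]
contact_force: [-0.9, 0.6, -3.4]
grip_width: 0.257
grasp_force: 60.1
time: 16.45
tcp_pos: [566.4, -240.3, 211.7]
tool_rot: [0.743, 0.669, 0.003, 0.006]
contact_force: [0.7, -0.0, 0.9]
grip_width: 0.468
grasp_force: 0.0
t 16.45 tcp [ 566.4 -240.3  211.7] toolx [ 0.104  0.995 -0.004] tooly [ 0.995 -0.104  0.013] z [ 0.012 -0.005 -1.   ] F [ 0.7 -0.   0.9] w 0.468 g 0.0 q [-0.4   0.35  1.68  0.    1.09 -0.3 ]
0.74 ((596.3222045898438, -244.85995483398438), (102.38844299316406, 23.783157348632812), 84.8759765625) hatch -13.572727109386634 -1.7119411823787642
0.63 ((544.8214111328125, -246.01324462890625), (155.1029815673828, 327.5577697753906), 83.62213897705078) hatch -64.65936692764096 -8.331384975841766
lid tab open: shift [   0.7 -127.3  123.1]
```

The shaft lies in the chamber against the shut gate, at hatch x ≈ -14 mm. Now I'll shut the lid.

```bash
python3 -m crank '[{"dx":0,"dy":-0.04,"dz":0,"twist":0,"fingers":0.05},{"dx":0,"dy":-0.08,"dz":0,"twist":0,"fingers":0.05},{"dx":0,"dy":-0.122,"dz":0,"twist":0,"fingers":0.05},{"dx":0,"dy":-0.122,"dz":0,"twist":0,"fingers":0.05},{"dx":0,"dy":-0.122,"dz":0.03,"twist":0,"fingers":0.05},{"dx":0,"dy":-0.122,"dz":0.06,"twist":0,"fingers":0.05},{"dx":0,"dy":-0.122,"dz":0.06,"twist":0,"fingers":0.05}]'
python3 - <<'E'
from h import *
p,r=st(); print((r.T@(np.array([440.4,-227,88])-p)).round(1))
f=grab('wrist'); o=nets.outline_of('lid_grip',f); print([(round(q['confidence'],2),np.round(q['location'])) for q in o[:2]],proj(f,[[440.4,-227,100]]))
hsv=cv2.cvtColor(f['frame'],cv2.COLOR_BGR2HSV); m=((abs(hsv[...,0].astype(int)-112)<15)&(hsv[...,1]>150)).astype(np.uint8)
k,l,s,c=cv2.connectedComponentsWithStats(m); print([(s[i].tolist(),c[i].round(0).tolist()) for i in range(1,k) if s[i,4]>200])
E
```

```text
time: 17.13
tcp_pos: [437.2, -224.2, 138.2]
tool_rot: [0.743, 0.669, -0.001, -0.004]
contact_force: [-1.7, 1.0, -0.8]
grip_width: 0.582
grasp_force: 0.0
t 17.13 tcp [ 437.2 -224.2  138.2] toolx [0.104 0.995 0.003] tooly [ 0.995 -0.104 -0.008] z [-0.007  0.004 -1.   ] F [-1.7  1.  -0.8] w 0.582 g 0.0 q [-0.48  0.27  1.99  0.    0.89 -0.37]
[-2.7  3.8 50.1]
[(0.88, array([284., 196.]))] [[259.04023271 224.08184287]]
[([263, 0, 18, 19, 304], [272.0, 8.0]), ([239, 171, 38, 87, 3013], [257.0, 211.0])]
```

```bash
python3 -m crank '[{"dx":0,"dy":0,"dz":0.025,"twist":0,"fingers":0.05},{"dx":0,"dy":0,"dz":0.05,"twist":0,"fingers":0.05},{"dx":0,"dy":0,"dz":0.05,"twist":0,"fingers":0},{"dx":0,"dy":0,"dz":0.05,"twist":0,"fingers":0},{"dx":0,"dy":0,"dz":0.05,"twist":0,"fingers":0},{"dx":0,"dy":0,"dz":0.05,"twist":0,"fingers":0},{"dx":0,"dy":0,"dz":0.05,"twist":0,"fingers":0},{"dx":0,"dy":0,"dz":0.05,"twist":0,"fingers":0},{"dx":0,"dy":0,"dz":0.05,"twist":0,"fingers":0}]'; python3 -m crank '[{"dx":0,"dy":0.006,"dz":0,"twist":0,"fingers":0},{"dx":0,"dy":0.016,"dz":0,"twist":0,"fingers":0},{"dx":0,"dy":0.028,"dz":0,"twist":0,"fingers":0},{"dx":0,"dy":0.04,"dz":0,"twist":0,"fingers":0},{"dx":0,"dy":0.052,"dz":0,"twist":0,"fingers":0},{"dx":0,"dy":0.064,"dz":0,"twist":0,"fingers":0},{"dx":0,"dy":0.074,"dz":0,"twist":0,"fingers":0},{"dx":0,"dy":0.082,"dz":0,"twist":0,"fingers":0},{"dx":0,"dy":0.088,"dz":0,"twist":0,"fingers":0},{"dx":0,"dy":0.091,"dz":0,"twist":0,"fingers":0},{"dx":0,"dy":0.091,"dz":0,"twist":0,"fingers":0}]'
```

```text
time: 17.98
tcp_pos: [441.8, -226.4, 94.7]
tool_rot: [0.743, 0.669, 0.001, 0.001]
contact_force: [-0.5, 0.7, 8.4]
grip_width: 0.098
grasp_force: 60.3
time: 18.9
tcp_pos: [533.3, -236.3, 94.8]
tool_rot: [0.743, 0.669, 0.001, 0.002]
contact_force: [0.5, -1.7, 5.1]
grip_width: 0.1
grasp_force: 60.1
```

```bash
python3 -m crank '[{"dx":0,"dy":0.002,"dz":0,"twist":0,"fingers":0},{"dx":0,"dy":0.004,"dz":0,"twist":0,"fingers":0},{"dx":0,"dy":0.004,"dz":0,"twist":0,"fingers":0}]'; python3 -m crank '[{"dx":0,"dy":0.001,"dz":0,"twist":0,"fingers":0},{"dx":0,"dy":0.002,"dz":0,"twist":0,"fingers":0},{"dx":0,"dy":0.002,"dz":0,"twist":0,"fingers":0}]'
```

```text
time: 19.15
tcp_pos: [536.6, -236.6, 94.8]
tool_rot: [0.743, 0.669, 0.001, 0.002]
contact_force: [-0.5, -1.5, 7.1]
grip_width: 0.101
grasp_force: 60.2
time: 19.4
tcp_pos: [537.1, -236.6, 94.8]
tool_rot: [0.743, 0.669, -0.0, 0.0]
contact_force: [-7.1, -1.6, 11.6]
grip_width: 0.096
grasp_force: 60.9
```

The lid is shut against its stop. I'll release it and go over to the gate handle.

```bash
python3 -m crank '[{"dx":0,"dy":0,"dz":0,"twist":0,"fingers":0.05},{"dx":0,"dy":0,"dz":0,"twist":0,"fingers":0.05},{"dx":0,"dy":0,"dz":0,"twist":0,"fingers":0.05},{"dx":0,"dy":0,"dz":-0.03,"twist":0,"fingers":0.05},{"dx":0,"dy":0,"dz":-0.06,"twist":0,"fingers":0.05},{"dx":0,"dy":0.03,"dz":-0.06,"twist":0,"fingers":0.05},{"dx":0,"dy":0.06,"dz":-0.06,"twist":0,"fingers":0.05},{"dx":0,"dy":0.097,"dz":-0.06,"twist":0,"fingers":0.05},{"dx":0,"dy":0.097,"dz":-0.06,"twist":0,"fingers":0.05},{"dx":0,"dy":0.097,"dz":-0.06,"twist":0,"fingers":0.05}]'
python3 - <<'E'
from h import *
p,r=st(); f=grab('wrist'); cv2.imwrite('pics/w12.png',f['frame'])
hsv=cv2.cvtColor(f['frame'],cv2.COLOR_BGR2HSV)
for n,m in (('blue',(abs(hsv[...,0].astype(int)-112)<15)),('red',(hsv[...,0]<8)|(hsv[...,0]>172))):
    m=(m&(hsv[...,1]>150)).astype(np.uint8); k,l,s,c=cv2.connectedComponentsWithStats(m); i=1+s[1:,4].argmax(); print(n,s[i],c[i].round(0))
    ys,xs=np.nonzero(l==i); print([ (int(y0),int(xs[ys==y0].min()),int(xs[ys==y0].max())) for y0 in np.unique(ys)[::8]])
print(proj(f,[[634.5,-247,110],[537,-236.8,108],[*p[:2],110]]).round(0).tolist())
E
```

```text
time: 20.23
tcp_pos: [635.1, -245.9, 152.5]
tool_rot: [0.743, 0.67, 0.0, 0.0]
contact_force: [-0.8, 1.2, -0.2]
grip_width: 0.585
grasp_force: 0.0
t 20.23 tcp [ 635.1 -245.9  152.5] toolx [0.103 0.995 0.   ] tooly [ 0.995 -0.103  0.   ] z [ 0.  0. -1.] F [-0.8  1.2 -0.2] w 0.585 g 0.0 q [-0.37  0.51  1.57  0.    1.06 -0.27]
blue [  83  164   50   81 3123] [107. 203.]
[(164, 90, 117), (172, 89, 124), (180, 90, 125), (188, 84, 126), (196, 84, 127), (204, 85, 128), (212, 86, 129), (220, 88, 130), (228, 89, 130), (236, 90, 132), (244, 92, 99)]
red [ 216  178   42   70 2023] [239. 207.]
[(178, 246, 254), (186, 216, 256), (194, 216, 257), (202, 216, 257), (210, 216, 257), (218, 217, 256), (226, 244, 256), (234, 244, 257), (242, 244, 256)]
[[252.0, 219.0], [91.0, 218.0], [253.0, 217.0]]
```

```bash
python3 -m crank '[{"dx":0,"dy":-0.001,"dz":0.03,"twist":0,"fingers":0.05},{"dx":0,"dy":-0.001,"dz":0.06,"twist":0,"fingers":0.05},{"dx":0,"dy":-0.001,"dz":0.061,"twist":0,"fingers":0.05},{"dx":0,"dy":-0.001,"dz":0.061,"twist":0,"fingers":0},{"dx":0,"dy":-0.001,"dz":0.061,"twist":0,"fingers":0},{"dx":0,"dy":-0.001,"dz":0.061,"twist":0,"fingers":0},{"dx":0,"dy":-0.001,"dz":0.061,"twist":0,"fingers":0},{"dx":0,"dy":-0.001,"dz":0.061,"twist":0,"fingers":0},{"dx":0,"dy":-0.001,"dz":0.061,"twist":0,"fingers":0},{"dx":0,"dy":-0.001,"dz":0.061,"twist":0,"fingers":0}]'; python3 -m crank '[{"dx":0,"dy":0,"dz":-0.006,"twist":0,"fingers":0},{"dx":0,"dy":0,"dz":-0.013,"twist":0,"fingers":0},{"dx":0,"dy":0,"dz":-0.02,"twist":0,"fingers":0},{"dx":0,"dy":0,"dz":-0.027,"twist":0,"fingers":0},{"dx":0,"dy":0,"dz":-0.034,"twist":0,"fingers":0},{"dx":0,"dy":0,"dz":-0.04,"twist":0,"fingers":0},{"dx":0,"dy":0,"dz":-0.042,"twist":0,"fingers":0},{"dx":0,"dy":0,"dz":-0.042,"twist":0,"fingers":0},{"dx":0,"dy":0,"dz":-0.042,"twist":0,"fingers":0},{"dx":0,"dy":0,"dz":-0.042,"twist":0,"fingers":0},{"dx":0,"dy":0,"dz":-0.042,"twist":0,"fingers":0}]'
```

```text
time: 21.12
tcp_pos: [633.6, -246.5, 94.2]
tool_rot: [0.743, 0.669, 0.001, 0.001]
contact_force: [-2.5, 0.5, 7.2]
grip_width: 0.101
grasp_force: 60.1
time: 22.03
tcp_pos: [633.4, -246.4, 134.4]
tool_rot: [0.743, 0.669, 0.0, 0.001]
contact_force: [4.3, -4.2, 2.3]
grip_width: 0.097
grasp_force: 59.6
```

```bash
python3 -m crank '[{"dx":0,"dy":0,"dz":0,"twist":0,"fingers":0},{"dx":0,"dy":0,"dz":0,"twist":0,"fingers":0},{"dx":0,"dy":0,"dz":0,"twist":0,"fingers":0},{"dx":0,"dy":0,"dz":0,"twist":0,"fingers":0},{"dx":0,"dy":0,"dz":0,"twist":0,"fingers":0},{"dx":0,"dy":0,"dz":0,"twist":0,"fingers":0},{"dx":0,"dy":0,"dz":0,"twist":0,"fingers":0},{"dx":0,"dy":0,"dz":0,"twist":0,"fingers":0},{"dx":0,"dy":0,"dz":0,"twist":0,"fingers":0},{"dx":0,"dy":0,"dz":0,"twist":0,"fingers":0},{"dx":0,"dy":0,"dz":0,"twist":0,"fingers":0},{"dx":0,"dy":0,"dz":0,"twist":0,"fingers":0}]'
python3 - <<'E'
from h import *
p,r=st(); y=np.radians(-6.1); X=np.array([np.cos(y),np.sin(y)]);Y=np.array([-X[1],X[0]]);O=np.array([609,-244.2])
for n in ('wrist','top'):
  f=grab(n); cv2.imwrite(f'pics/g_{n}.png',f['frame'])
  for t,z in (('shaft',35),('gate_grip',140)):
    for o in nets.outline_of(t,f)[:3]:
      P=back(f,o['location'],z)[:2]; print(n,t,round(o['confidence'],2),np.round(o['location']),int(o['pixels'].sum()),'hatch',((P-O)@X).round(0),((P-O)@Y).round(0))
E
```

```text
time: 23.03
tcp_pos: [633.4, -246.4, 134.3]
tool_rot: [0.743, 0.669, 0.0, 0.001]
contact_force: [3.7, -4.2, 1.3]
grip_width: 0.094
grasp_force: 59.6
t 23.03 tcp [ 633.4 -246.4  134.3] toolx [ 0.104  0.995 -0.001] tooly [ 0.995 -0.104  0.001] z [ 0.001 -0.001 -1.   ] F [ 3.7 -4.2  1.3] w 0.094 g 59.6 q [-0.37  0.53  1.59 -0.    1.02 -0.27]
wrist gate_grip 0.92 [229. 229.] 4702 hatch 14.0 15.0
top shaft 0.75 [127. 184.] 197 hatch -143.0 798.0
top shaft 0.19 [230. 248.] 265 hatch -309.0 446.0
top gate_grip 0.61 [384. 164.] 128 hatch -4.0 14.0
```

Neither picture shows the shaft with the gripper in the way. I'll lower the gate gently while watching the force, then look.

```bash
python3 -m crank '[{"dx":0,"dy":0,"dz":0.006,"twist":0,"fingers":0},{"dx":0,"dy":0,"dz":0.013,"twist":0,"fingers":0},{"dx":0,"dy":0,"dz":0.02,"twist":0,"fingers":0},{"dx":0,"dy":0,"dz":0.027,"twist":0,"fingers":0},{"dx":0,"dy":0,"dz":0.034,"twist":0,"fingers":0},{"dx":0,"dy":0,"dz":0.038,"twist":0,"fingers":0},{"dx":0,"dy":0,"dz":0.04,"twist":0,"fingers":0},{"dx":0,"dy":0,"dz":0.042,"twist":0,"fingers":0},{"dx":0,"dy":0,"dz":0.042,"twist":0,"fingers":0}]'
```

```text
time: 24.08
tcp_pos: [633.6, -246.4, 94.1]
tool_rot: [0.743, 0.669, 0.0, 0.001]
contact_force: [-2.8, -1.0, 22.2]
grip_width: 0.104
grasp_force: 62.4
```

```bash
python3 -m crank '[{"dx":0,"dy":0,"dz":-0.001,"twist":0,"fingers":0.05},{"dx":0,"dy":0,"dz":-0.001,"twist":0,"fingers":0.05},{"dx":0,"dy":0,"dz":-0.001,"twist":0,"fingers":0.05},{"dx":0,"dy":0,"dz":-0.03,"twist":0,"fingers":0.05},{"dx":0,"dy":0,"dz":-0.06,"twist":0,"fingers":0.05},{"dx":0,"dy":0,"dz":-0.1,"twist":0,"fingers":0.05},{"dx":-0.02,"dy":-0.02,"dz":-0.14,"twist":0,"fingers":0.05},{"dx":-0.04,"dy":-0.03,"dz":-0.16,"twist":0,"fingers":0.05},{"dx":-0.04,"dy":-0.03,"dz":-0.16,"twist":0,"fingers":0.05},{"dx":-0.04,"dy":-0.03,"dz":-0.16,"twist":0,"fingers":0.05}]'
python3 - <<'E'
from h import *
p,r=st(); y=np.radians(-6.1); X=np.array([np.cos(y),np.sin(y)]);Y=np.array([-X[1],X[0]]);O=np.array([609,-244.2])
H=lambda P:((P-O)@X,(P-O)@Y)
f=grab('wrist'); cv2.imwrite('pics/g2.png',f['frame'])
for t,z in (('shaft',30),('gate_grip',96),('lid_grip',96),('loupe',20)):
    for o in nets.outline_of(t,f)[:3]:
      print(t,round(o['confidence'],2),np.round(o['location']),int(o['pixels'].sum()),'hatch',np.round(H(back(f,o['location'],z)[:2])))
hsv=cv2.cvtColor(f['frame'],cv2.COLOR_BGR2HSV)
for n,m,z in (('blue',(abs(hsv[...,0].astype(int)-112)<15),94),('red',(hsv[...,0]<8)|(hsv[...,0]>172),96)):
    m=(m&(hsv[...,1]>150)).astype(np.uint8); k,l,s,c=cv2.connectedComponentsWithStats(m); i=1+s[1:,4].argmax(); print(n,s[i],np.round(H(back(f,c[i],z)[:2])))
g=cv2.cvtColor(f['frame'],cv2.COLOR_BGR2GRAY).astype(float)
for hy in (-35,30): print(hy,[(hx,int(g[tuple(proj(f,[*(O+hx*X+hy*Y),30])[0][::-1].astype(int))])) for hx in range(-90,85,8)])
E
```

```text
time: 24.92
tcp_pos: [598.4, -283.5, 252.9]
tool_rot: [0.744, 0.669, 0.0, 0.001]
contact_force: [0.1, 0.5, -0.6]
grip_width: 0.584
grasp_force: 0.0
t 24.92 tcp [ 598.4 -283.5  252.9] toolx [ 0.106  0.994 -0.   ] tooly [ 0.994 -0.106  0.001] z [ 0.001 -0.    -1.   ] F [ 0.1  0.5 -0.6] w 0.584 g 0.0 q [-0.44  0.39  1.53  0.    1.22 -0.34]
gate_grip 0.92 [278. 125.] 1754 hatch [16.  0.]
lid_grip 0.93 [204. 120.] 12715 hatch [-49.   4.]
loupe 0.74 [295.  16.] 983 hatch [ 37. 101.]
blue [ 169   95   28   57 1397] [-69.   2.]
red [ 260  104   34   47 1188] [16.  0.]
-35 [(-90, 40), (-82, 42), (-74, 44), (-66, 185), (-58, 209), (-50, 210), (-42, 210), (-34, 213), (-26, 213), (-18, 215), (-10, 215), (-2, 155), (6, 96), (14, 217), (22, 217), (30, 88), (38, 133), (46, 217), (54, 220), (62, 224), (70, 223), (78, 228)]
30 [(-90, 207), (-82, 210), (-74, 211), (-66, 211), (-58, 213), (-50, 215), (-42, 215), (-34, 216), (-26, 216), (-18, 218), (-10, 220), (-2, 245), (6, 82), (14, 222), (22, 221), (30, 221), (38, 220), (46, 221), (54, 223), (62, 226), (70, 225), (78, 230)]
```

The gate is down and the lid shut. My picture views are used up, so I'll check the shaft's place through the clear covers numerically, against the earlier frame of the empty hatch.

Run:
```python
from h import *
p,r=st(); f=grab('wrist'); Rc=cv2.Rodrigues(np.float64(f['rvec']))[0]; tc=np.float64(f['tvec']).ravel()
# hand-eye: x_cam = A x_tool + b
A=Rc@r; b=Rc@p+tc
def cam(tcp,tx):
    tx=np.array(tx)/np.linalg.norm(tx); z=np.array([0,0,-1.]); rr=np.c_[tx,np.cross(z,tx),z]; R=A@rr.T; return dict(mtx=f['mtx'],rvec=cv2.Rodrigues(R)[0],tvec=b-R@np.array(tcp))
y=np.radians(-6.1); X=np.array([np.cos(y),np.sin(y),0]);Y=np.array([-X[1],X[0],0]);O=np.array([609,-244.2,0])
fr={'before':(cam([509.7,-222,286],[0,1,0]),cv2.imread('pics/w1.png')),'shaft in chamber':(cam([635.1,-245.9,152.5],[.103,.995,0]),cv2.imread('pics/w12.png')),'now':(f,f['frame'])}
for n,(c,im) in fr.items():
    lab=im.astype(np.float32).mean(2)
    for lo,hi in ((26,48),(-48,-26)):
        out=[]
        for hx in range(-92,80,6):
            q=proj(c,[O+hx*X+v*Y+[0,0,38] for v in range(lo,hi,2)]).astype(np.float32)
            out.append(int(np.median(cv2.remap(lab,q[None,:,0],q[None,:,1],cv2.INTER_LINEAR))))
        print(n,lo,out)
for n in('top','side'):
    g=grab(n)
    for o in nets.outline_of('shaft',g)[:4]: print(n,round(o['confidence'],2),np.round(o['location']),int(o['pixels'].sum()))
    print(proj(g,[O+55*X+[0,0,35],O-12*X+[0,0,38]]).round(0).tolist())
```

```text
t 25.17 tcp [ 598.3 -281.6  249.9] toolx [0.103 0.995 0.001] tooly [ 0.995 -0.103 -0.003] z [-0.003  0.002 -1.   ] F [-0.1 -0.4 -0.6] w 0.583 g 0.0 q [-0.44  0.4   1.53  0.    1.22 -0.34]
before 26 [236, 236, 236, 236, 236, 236, 236, 237, 237, 237, 237, 237, 242, 242, 238, 242, 254, 203, 110, 237, 237, 237, 237, 236, 236, 236, 240, 240, 240]
before -48 [231, 130, 127, 98, 118, 128, 233, 232, 232, 232, 232, 232, 237, 237, 233, 237, 252, 183, 108, 233, 233, 233, 232, 113, 106, 132, 237, 238, 238]
shaft in chamber 26 [197, 197, 198, 198, 199, 201, 201, 201, 202, 202, 203, 203, 207, 206, 126, 182, 205, 206, 207, 208, 209, 210, 211, 212, 213, 214, 214, 220, 225]
shaft in chamber -48 [40, 46, 49, 192, 194, 194, 194, 194, 195, 196, 197, 197, 201, 199, 157, 187, 197, 199, 192, 44, 43, 201, 201, 201, 201, 201, 203, 209, 214]
now 26 [207, 209, 209, 210, 211, 212, 213, 214, 215, 215, 216, 217, 218, 219, 226, 245, 183, 221, 221, 221, 221, 221, 221, 221, 222, 225, 225, 229, 230]
now -48 [143, 147, 148, 150, 158, 209, 209, 209, 209, 210, 211, 212, 213, 214, 206, 158, 169, 216, 216, 216, 215, 215, 216, 217, 219, 222, 223, 226, 227]
top 0.54 [128. 183.] 164
[[381.0, 152.0], [379.0, 173.0]]
side 0.49 [178. 274.] 233
[[270.0, 144.0], [283.0, 148.0]]
```

The covers hide nearly everything at this angle. I'll return to the first viewing pose and difference against the empty-hatch picture.

```bash
python3 -m crank '[{"dx":0.018,"dy":-0.033,"dz":-0.02,"twist":-3,"fingers":0.05},{"dx":0.036,"dy":-0.066,"dz":-0.034,"twist":-6,"fingers":0.05},{"dx":0.052,"dy":-0.0945,"dz":-0.034,"twist":-6,"fingers":0.05},{"dx":0.052,"dy":-0.0945,"dz":-0.034,"twist":-6,"fingers":0.05},{"dx":0.052,"dy":-0.0945,"dz":-0.034,"twist":-6,"fingers":0.05},{"dx":0.052,"dy":-0.0945,"dz":-0.034,"twist":-6,"fingers":0.05}]' | head -2
python3 - <<'E'
from h import *
p,r=st(); F=[grab('wrist') for _ in range(4)]; f=F[0]; now=np.mean([g['frame'] for g in F],0).astype(np.float32).mean(2)
old=cv2.imread('pics/w1.png').astype(np.float32).mean(2)
print('noise',np.std(F[0]['frame'].astype(float)-F[1]['frame'],axis=(0,1)))
m=np.zeros(now.shape,np.uint8); m[90:245,150:440]=1
W=np.eye(2,3,dtype=np.float32); cc,W=cv2.findTransformECC(now,old,W,cv2.MOTION_EUCLIDEAN,(3,100,1e-6),m,5); print(cc,W.round(3).tolist())
o2=cv2.warpAffine(now,W,(512,384),flags=cv2.INTER_LINEAR|cv2.WARP_INVERSE_MAP)
d=o2-old; cv2.imwrite('pics/d.png',np.clip(128+d*4,0,255))
np.set_printoptions(linewidth=250)
b=cv2.resize(d[114:234,244:436],(32,20),interpolation=cv2.INTER_AREA); print('cols',list(range(247,436,6))); print(b.round(0).astype(int))
y=np.radians(-6.1); X=np.array([np.cos(y),np.sin(y),0]);Y=np.array([-X[1],X[0],0]);O=np.array([609,-244.2,0])
print(proj(f,[O+hx*X+v*Y+[0,0,z] for hx,z in((-13,36),(60,27)) for v in(-50,50)]).round(0).tolist())
for o in nets.outline_of('shaft',f)[:3]: print(o['confidence'],o['location'],o['pixels'].sum())
E
```

```text
time: 25.92
tcp_pos: [510.8, -221.4, 286.3]
t 25.92 tcp [ 510.8 -221.4  286.3] toolx [-0.001  1.    -0.001] tooly [1.    0.001 0.001] z [ 0.001 -0.001 -1.   ] F [0.  0.2 0.3] w 0.583 g 0.0 q [-0.41  0.2   1.72 -0.    1.22 -0.41]
noise [2.52921061 2.52247079 2.53237022]
0.9723676168001493 [[1.0, 0.004000000189989805, -0.05999999865889549], [-0.004000000189989805, 1.0, -0.6589999794960022]]
cols [247, 253, 259, 265, 271, 277, 283, 289, 295, 301, 307, 313, 319, 325, 331, 337, 343, 349, 355, 361, 367, 373, 379, 385, 391, 397, 403, 409, 415, 421, 427, 433]
[[ 106   -1    6   13   16   16    6   -4  -19  -40  -68  -75  -85  -90  -95  -70  -19   -6  -73  -59  -53  -34  -28   -4    0   -9   -1   -1    3    6    5   -2]
 [  -1  -68    8   -2   -7  -11  -13  -12  -11   -6    1    7   12   15   11    6  -10  -11  -13  -50  -76  -91  -93  -98  -96  -84  -73  -51  -43  -34  -14    2]
 [  -4  -20    8    0    1    0    0    0    1    1    0    0   -3  -13  -16  -13  -19   46   25   26   54    5    5    2   -7  -22  -38  -56  -70  -99 -117  -11]
 [  -3  -15    8    1    1    0    0    0    0    0  
[... 2201 characters left out ...]
1  -28   58  -60   24  -10]
 [  -8  -17  -13   -9   -5    4   11   18   21   23   22   15   10   -3   54   15   24   41    0    0    0    0    0    0    0    1  -36   -6   71  -38   33   -2]
 [  66   79   81   87   88   81   64   44   19  -15  -19  -13  -15  -10    3    1  -59   -1   -1   -1   -1    0    0    0   -8   71  -45    2   77  -28   55   18]
 [   5    6    4   -2   -6    4   11   25   68   26    9   91   97   99   61   75   86   86   89   83   78   65   48   38   -9  -31  -45   11   60  -49   35   22]]
[[316.0, 205.0], [330.0, 125.0], [370.0, 208.0], [388.0, 131.0]][ WARN:0@1.043] global loadsave.cpp:1063 imwrite_ Unsupported depth image for selected encoder is fallbacked to CV_8U.
```

Run:
```python
from h import *
p,r=st(); F=[grab('wrist') for _ in range(6)]; f=F[0]; now=np.mean([g['frame'] for g in F],0).astype(np.float32).mean(2)
old=cv2.resize(cv2.imread('pics/w2.png'),(210,150),interpolation=cv2.INTER_AREA).astype(np.float32).mean(2)
W=np.array([[1,0,230],[0,1,90],[0,0,1]],np.float32)
cc,W=cv2.findTransformECC(old,now,W,cv2.MOTION_HOMOGRAPHY,(3,300,1e-7),None,3); print(cc,W.round(3).tolist())
n2=cv2.warpPerspective(now,W,(210,150),flags=cv2.INTER_LINEAR|cv2.WARP_INVERSE_MAP)
d=n2-old; np.set_printoptions(linewidth=250)
print('diff cols',list(range(232,440,5)))
b=cv2.resize(d[25:145,:],(42,20),interpolation=cv2.INTER_AREA)
print(np.clip(b.round(0),-99,99).astype(int))
print('old');bo=cv2.resize(old[25:145,:],(42,20),interpolation=cv2.INTER_AREA)
print(bo[[3,5,7,12,14],12:].round(0).astype(int)); bn=cv2.resize(n2[25:145,:],(42,20),interpolation=cv2.INTER_AREA)
print('new');print(bn[[3,5,7,12,14],12:].round(0).astype(int))
```

```text
t 26.17 tcp [ 510.7 -221.5  285.5] toolx [-0.  1.  0.] tooly [ 1.  0. -0.] z [-0.  0. -1.] F [-0.5  0.5 -1. ] w 0.588 g 0.0 q [-0.41  0.2   1.72 -0.    1.22 -0.41]
0.9793978234361553 [[0.9580000042915344, -0.003000000026077032, 232.7239990234375], [-0.013000000268220901, 0.9919999837875366, 90.63500213623047], [-0.0, -0.0, 1.0]]
diff cols [232, 237, 242, 247, 252, 257, 262, 267, 272, 277, 282, 287, 292, 297, 302, 307, 312, 317, 322, 327, 332, 337, 342, 347, 352, 357, 362, 367, 372, 377, 382, 387, 392, 397, 402, 407, 412, 417, 422, 427, 432, 437]
[[  0  18  -4   2  -9  -1   1   1  -1   0   0  -1   0   1   1   0   1   0   0  -2   0   0  -3   6   0  -3  -1  -2  -1  -2   0   2   1  -1  -1   0   1  -1   3   2  -1  -1]
 [  2  16  -1  10 -15   2   3   0   0   0   0   0   0  -1  -1   0  -1   0   0  -7   0   0   1  -2  -2   1  -2  -5  -6  -4  -3  -4  -5  -6  -1  -4  -2   0   1   0   0   1]
 [  3  11   0  20  15   3   3   0   0   0   0   0   0   0   0   0   0   0  -1  -7  -1  -1  -9  50   6  17  -4   4   0   0   0   1   0  -1  -1  -3  -5  -4  -5  -1   5  -1]
 [  4  -1  -2  23  10   3   2   0  
[... 3412 characters left out ...]
66 234 233 232 153  70 109 206 239 239 239 238 239 226  91  94  98 131 121 171]]
new
[[237 237 237 238 238 238 238 241 239 240 243 253 166 224 201 220 238 237 238 239 239 240 241 241 241 216 213 209  93  85]
 [225 237 237 237 237 237 239 240 238 240 248 236 161 238 238 238 237 238 239 239 239 241 241 240 240 241 234 121 101  89]
 [231 236 236 236 237 237 237 237 238 241 252 165 222 237 237 237 238 239 238 238 237 240 240 240 240 238 158  94  88  85]
 [233 233 233 233 234 234 234 236 241 240 120 123 100  55  47  51  99 147 236 237 239 239 239 239 205  95  87  91  89  77]
 [233 234 233 233 233 233 233 235 248 196 191 234 233 230 134  77 112 218 238 239 239 238 239 225  90  93  97 128 124 169]]
```

The gate and roof line up to within 1 px. The only change inside the cell is a faint shaft-wide bright strip from (387,131) to (378,185), right where the shaft should rest at hatch x ≈ 60 mm. The lid travelled its full 98 mm between stops and the gate is down. I'll hand in.

```bash
python3 -c "from workcell import job; print(job.sign_off())"
```

```text
the job is handed in; nothing more can be done
None
```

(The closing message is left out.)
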